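Tip the biscuits into the warmer

TASK

Pick up the small metal tray by its sloping wooden handle and tip all four biscuits off its open front edge into the square well of the countertop warmer, from close above and without touching the biscuits with the gripper. Set the empty tray down flat on the worktop and let go of it, and turn the warmer's dial so that its pointer stands at the long mark of its scale. Leave the other things on the worktop where they are.

Things in the scene. Friction and masses are not known exactly. Their poses are not given: they have to be found in the camera images.
- tray: Small aluminium serving tray, loose, 0.13 to 0.25 kg: 120 mm (x) x 96 mm (y), floor 4 mm thick. Side rims 14 mm high, rear rim 16 mm; the front edge (+x) is open, flush with the floor. Origin: centre of the underside, z up. A wooden handle rises from the middle of the rear edge and points backwards (tray -x, to the robot's left, world +y, within 22 degrees).
- tray_grip (a point): Where to grip the handle, on its centre line: at [-99.9, 0, 55.5] mm in the tray's frame, axes as the tray's. The handle slopes up and back at 50 degrees; wood 70 mm long, 26 wide (tray y), 12 thick. Pads lie flat on it with the fingers pointing forward and down along it (40 degrees from straight down), closing in the tray's x-z plane; 50 mm open clears the worktop.
- tray_lip (a point): Middle of the tray's open front edge, top of the floor: at [60, 0, 4] mm in the tray's frame. Axes as the tray's.
- biscuit_0: Round domed almond biscuit, tan: 34 mm across, 16.5 mm high, 15 g. Origin: centre of its flat underside (z axis through the dome). One of four alike, lying on the tray at the start. How well it grips the tray differs from run to run: it begins to slide at a tilt of about 25 to 40 degrees.
- biscuit_1: Round domed almond biscuit, tan: 34 mm across, 16.5 mm high, 15 g. Origin: centre of its flat underside (z axis through the dome). One of four alike, lying on the tray at the start. How well it grips the tray differs from run to run: it begins to slide at a tilt of about 25 to 40 degrees.
- biscuit_2: Round domed almond biscuit, tan: 34 mm across, 16.5 mm high, 15 g. Origin: centre of its flat underside (z axis through the dome). One of four alike, lying on the tray at the start. How well it grips the tray differs from run to run: it begins to slide at a tilt of about 25 to 40 degrees.
- biscuit_3: Round domed almond biscuit, tan: 34 mm across, 16.5 mm high, 15 g. Origin: centre of its flat underside (z axis through the dome). One of four alike, lying on the tray at the start. How well it grips the tray differs from run to run: it begins to slide at a tilt of about 25 to 40 degrees.
- warmer: Countertop warmer of plain bare metal, fixed: 170 mm deep (x) x 260 mm wide (y) x 70 mm high. Origin: centre of its underside. The open square well is at its left (+y), the flat control deck with the dial at its right (-y), both 70 mm high at the top.
- well (a point): Centre of the well's floor, 12 mm above the worktop; x and y axes along the walls. The well is 140 mm x 140 mm inside, 58 mm deep; its walls end at 70 mm above the worktop.
- dial_axis (a point): Point on the dial's upright axis at half height of its grip bar, 91 mm above the worktop: at [0, -78, 91] mm in the warmer's frame. Axes as the warmer's.
- dial (a joint): Black dial of the warmer, rad: 0 with its pointer at the first mark (warmer +x), growing clockwise seen from above to 2.4 at the last. Nine marks 0.3 apart; the single long bold one is at 1.5. Grip bar 42 mm long (along the pointer), 11 wide, 20 high, top 101 mm above the worktop; a white line shows the pointer end. Light friction (0.04 N m), stays where left.
- ramekin: White ramekin, 67 mm across, 39 mm high, loose; origin at the centre of its underside. A bystander.
- cup: White stacking cup, 81 mm across, 68 mm high, loose; origin at the centre of its underside. A bystander.
- jug: Small white cream jug, 67 x 103 x 85 mm high, loose; origin at the centre of its underside. A bystander.
- mug: Green and white mug, 78 x 109 x 101 mm high, loose; origin at the centre of its underside. A bystander.
- tape: Roll of tape lying flat, 96 mm across, 48 mm high, loose; origin at the centre of its underside. A bystander.
- teaspoon: Steel teaspoon, 130 mm long, 11 mm high, loose; origin at the centre of its underside. A bystander.
Not all that is in view belongs to the job. Leave any black or green look-alike of the biscuit_0 alone.

How it is judged:
On the way:
1. the tray is held tipped with its open front edge over the well (angle between tray's own z axis and vertical above 0.35 rad and horizontal distance between tray_lip and well below 0.12 m and height (world z) of tray_lip above 0.05 m), for 0.1 s.
At the end, for the whole second after the job is handed in: All four biscuits lie at rest inside the well (within its walls and below its rim); the tray stands flat on the worktop (underside within 6 mm, tilt under 0.06 rad), released and still; the dial stands within 0.12 rad of the long mark (x of biscuit_0 in the frame of well between -0.072 and 0.072 m and y of biscuit_0 in the frame of well between -0.072 and 0.072 m and z of each of biscuit_0, biscuit_1, biscuit_2, biscuit_3 in the frame of well below 0.055 m and linear speed of each of biscuit_0, biscuit_1, biscuit_2, biscuit_3 below 0.05 m/s and x of biscuit_1 in the frame of well between -0.072 and 0.072 m and y of biscuit_1 in the frame of well between -0.072 and 0.072 m and x of biscuit_2 in the frame of well between -0.072 and 0.072 m and y of biscuit_2 in the frame of well between -0.072 and 0.072 m and x of biscuit_3 in the frame of well between -0.072 and 0.072 m and y of biscuit_3 in the frame of well between -0.072 and 0.072 m and height (world z) of tray between -0.004 and 0.006 m and angle between tray's own z axis and vertical below 0.06 rad and linear speed of tray below 0.03 m/s and value of joint dial between 1.38 and 1.62 rad); the robot touches nothing.
It fails at once if the gripper touches a biscuit (contact force between the fingers and biscuit_0 above 0.5 N or contact force between the fingers and biscuit_1 above 0.5 N or contact force between the fingers and biscuit_2 above 0.5 N or contact force between the fingers and biscuit_3 above 0.5 N).
It fails at once if a biscuit is thrown or dropped from high up (faster than 1.8 m/s) (linear speed of any of biscuit_0, biscuit_1, biscuit_2, biscuit_3 above 1.8 m/s).
It fails at once if a bystander is moved by more than 30 mm (distance of any of ramekin, cup, jug, mug, tape, teaspoon from where it was at the start of the episode above 0.03 m).
It also fails if it takes over 59 s, if anything falls off the work surface, if the arm or the gripper's body presses on something with over 40 N, if the wrist force passes 120 N, or if a joint passes its speed limit or range.

ROBOT

A 6-joint arm with a two-finger parallel gripper is mounted at the origin on a cart in front of the work surface, level with it; the furniture and walls round the work are solid. World frame = base frame: x ahead of the robot, y to its left, z up, the work surface at z = 0. Lengths are in m, angles in rad, forces in N, time in s.
With the tool pointing down it reaches from about 0.375 to 0.975 m from the base axis. Payload 3.8 kg.
Tool frame: the origin (TCP) lies midway between the tips of the shut fingers; the grasp point (between the pads) lies 19 mm behind it; z points along the fingers, y is the line along which they close (so a half turn about z gives the same grasp; the last joint's range is limited). The gripper opens to 88 mm and grips with 3 to 60 N. Pads are 18 mm wide; open, the fingers measure 123 mm over their backs; the gripper's body (75 mm by 187 mm) begins 45 mm behind the grasp point.
Start: joints at [1.306, 0.264, 1.604, -0, 1.274, -0.037], TCP at [0.152, 0.658, 0.239] pointing down, gripper open.
Joint ranges: [-2.63, 2.63], [-0.94, 2.18], [0.31, 2.57], [-1.31, 4.45], [0, 2.66], [-2.55, 2.55]. Speed limits (rad/s): [2.57, 2.57, 3.14, 3.14, 3.14, 3.14].

INTERFACE

Orientations are given as a rotation vector (axis times angle).
In Python, from cell import manip, inverse_kinematics, cams, order gives the robot as it stands. Calls block until the motion is done:
- manip.move_pose(position, orientation): joint-space move of the TCP to a pose.
- manip.move_linear(position, rate=0.15, rot=None): straight line of the TCP; rot=None keeps the orientation; rate is the mean speed in m/s.
- manip.set_joints(angles): joint-space move.
- manip.set_gripper(opening, force=None): finger opening in m; force is the grip in N (None keeps the last); returns when the fingers have stopped.
- manip.dwell(seconds).
- inverse_kinematics(position, orientation): joint angles nearest the present ones, or None.
- manip.state(): the state.
- cams.capture(name): name is "scene" or "top" or "wrist"; returns a dict with "image" (400x640x3 uint8, blue, green, red), "z_map" (400x640 float32, m along the optical axis (not along the pixel's ray), 0 where there is no reading), "intrinsics" (3x3 intrinsics, pixels), "k1" (the pictures are not rectified: a ray, as slopes to the right and down, at radius r is drawn at 1 + k1 r^2 times it, then the intrinsics apply), "position" and "orientation" of the camera in the world; the wrist camera has in their place "T_tool_cam" (4x4, takes a point from camera to tool coordinates, whose origin is the TCP and whose axes are the flange's). Camera axes: x right, y down, z forward; pixel columns grow to the right and rows downward; lengths in m; the calibration is good to about 2 mm. A picture is of the moment at which its call begins: read the wrist's pose just before it.
A pose or a line that the arm cannot do raises manip.IKError and nothing moves.
- order.close_job(): hands the job in; it is judged then, once.
The state is a dict: "clock": time; "joint_pos": joint angles; "joint_velocities": joint speeds; "tau": joint torques, N m; "tool_pos": TCP position; "tcp_rot": TCP orientation; "contact_force": force on the tool from outside, world axes, zero at the start; "moment": the same for the moment, N m; "gripper_width": finger opening in m; "grasp_force": force on a finger pad.
Only numpy, scipy, OpenCV 4.12 (cv2) and the standard library are available. Lean on these libraries where they do the work, as an engineer would, in place of code of your own. Each camera call takes 0.05 s, during which the arm holds its last target. There are 200 camera calls.

## Working session

There is one attempt and no reset: what is moved stays moved. The work goes in short steps, each a Python script; the robot and the scene stay as the last script left them, time stands still between calls to the robot, and variables do not carry over. Pictures are saved under pics/ and viewed, at most 10 in all, crops included, and the job is handed in when it is done.

```bash
ls; mkdir -p pics
cat > h.py <<'E'
import numpy as np, cv2
from scipy.spatial.transform import Rotation as R
from cell import manip, inverse_kinematics, cams, order
def cam(name):
    s=manip.state(); c=cams.capture(name)
    if 'T_tool_cam' in c:
        T=np.eye(4); T[:3,:3]=R.from_rotvec(s['tcp_rot']).as_matrix(); T[:3,3]=s['tool_pos']; c['T']=T@np.array(c['T_tool_cam'])
    else:
        T=np.eye(4); o=np.array(c['orientation']); T[:3,:3]=o if o.shape==(3,3) else R.from_rotvec(o).as_matrix(); T[:3,3]=c['position']; c['T']=T
    return c
def dist(c): return np.array([c['k1'],0,0,0],float)
def rays(c,px):
    n=cv2.undistortPoints(np.array(px,float).reshape(-1,1,2),np.array(c['intrinsics']),dist(c)).reshape(-1,2)
    return np.c_[n,np.ones(len(n))]
def onplane(c,px,z):
    d=rays(c,px)@c['T'][:3,:3].T; o=c['T'][:3,3]
    return o+d*((z-o[2])/d[:,2])[:,None]
def cloud(c):
    v,u=np.mgrid[:400,:640]; r=rays(c,np.c_[u.ravel(),v.ravel()])*c['z_map'].reshape(-1,1)
    return (r@c['T'][:3,:3].T+c['T'][:3,3]).reshape(400,640,3)
def proj(c,P):
    q=(np.atleast_2d(P)-c['T'][:3,3])@c['T'][:3,:3]
    return cv2.projectPoints(q,np.zeros(3),np.zeros(3),np.array(c['intrinsics']),dist(c))[0].reshape(-1,2)
E
python3 - <<'E'
from h import *
for n in ('scene','top'):
    c=cam(n); cv2.imwrite(f'pics/{n}0.png',c['image']); print(n,c['position'],c['orientation'],c['intrinsics'],c['k1'])
print(manip.state())
E
```

```text
pics
scene [0.14231174 0.51663525 0.84854663] [-0.88011563  2.58655133 -0.97504391] [[401.81039704   0.         311.89683434]
 [  0.         401.81039704 199.64631883]
 [  0.           0.           1.        ]] -0.08151727563273328
top [ 0.4468932  -0.02191775  1.11401678] [-2.1849523   2.12722073 -0.0972188 ] [[410.44963809   0.         321.36104624]
 [  0.         410.44963809 201.68602966]
 [  0.           0.           1.        ]] -0.031363229854520364
{'clock': 0.1, 'joint_pos': array([ 1.30608411e+00,  2.64662190e-01,  1.60523183e+00, -2.28347802e-05,
        1.27371957e+00, -3.69010938e-02]), 'joint_velocities': array([ 0.000178  , -0.00302627, -0.00166336, -0.00041916, -0.00064537,
       -0.00087199]), 'tau': array([-3.64946372e-04, -5.03626871e+01, -3.58066857e+01,  7.29889353e-02,
        2.34702072e-02, -6.19124489e-05]), 'tool_pos': array([0.15228606, 0.65693224, 0.23752608]), 'tcp_rot': array([-0.35702886, -3.12095384,  0.00314332]), 'contact_force': array([ 0.6209892 , -0.3553709 ,  0.15472352]), 'moment': array([-0.02922528,  0.02336235, -0.01301465]), 'grasp_force': 0.0, 'gripper_width': 0.08806484641397407}
```

View pics/scene0.png

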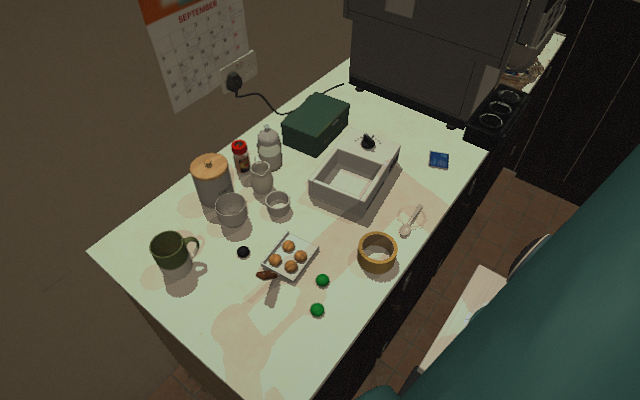

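View pics/top0.png

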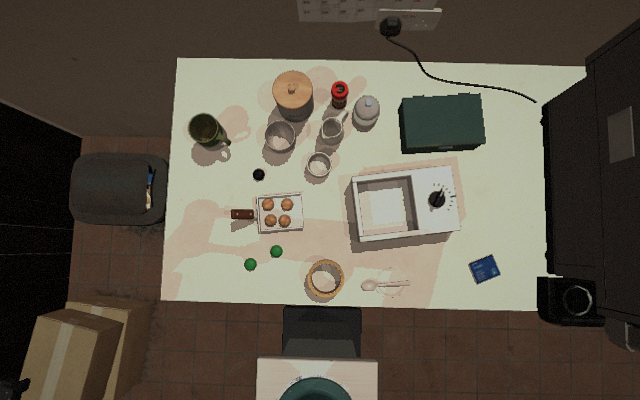

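Scene (640x400): tray (290,258), handle (266,274). Top view: the wooden handle is at (242,214). The tan biscuits on the tray are at (268,205), (286,205), (270,221) and (285,221). The look-alikes to leave alone are black (259,175) and green (250,264) and (276,251). The warmer is at (405,203) with its well at (386,205) and dial at (438,199). Choice: the tray carrying the four tan biscuits. Next I'll measure and check it in a close crop.

```bash
cat > m.py <<'E'
from h import *
c=cam('top'); P=cloud(c); im=c['image']; hsv=cv2.cvtColor(im,cv2.COLOR_BGR2HSV)
def box(m,z,name):
    cs,_=cv2.findContours(m.astype(np.uint8),cv2.RETR_EXTERNAL,cv2.CHAIN_APPROX_NONE); k=max(cs,key=cv2.contourArea)[:,0,:]
    q=onplane(c,k,z)[:,:2]; r=cv2.minAreaRect((q*1000).astype(np.float32)); print(name,r); return k,r
H=P[...,2]; v,u=np.mgrid[:400,:640]
print('table z',np.median(H[270:290,200:240]))
w=(H>.055)&(H<.085)&(u>340)&(u<470)&(v>155)&(v<250); k,r=box(w,.07,'warmer')
wl=(H>.0)&(H<.03)&(u>357)&(u<412)&(v>170)&(v<242); k2,r2=box(wl,.012,'wellfloor')
# biscuits: tan
b=((hsv[...,0]>5)&(hsv[...,0]<22)&(hsv[...,1]>110)&(hsv[...,2]>90)&(u>250)&(u<305)&(v>190)&(v<235)).astype(np.uint8)
n,l,st,ce=cv2.connectedComponentsWithStats(b)
for i in range(1,n):
    if st[i,4]>20: print('tan',ce[i],st[i],onplane(c,ce[i],.014)[0])
h=((hsv[...,1]>80)&(hsv[...,2]<130)&(u>225)&(u<257)&(v>200)&(v<228)); 
ys,xs=np.nonzero(h); print('handle',len(xs),xs.min(),xs.max(),ys.min(),ys.max(),'z',H[h].min(),H[h].max())
hp=P[h]; a=hp[:,2]>.04
print(np.round(hp[a].mean(0),4)); 
t=(H>.002)&(H<.03)&(u>252)&(u<308)&(v>188)&(v<238); k3,r3=box(t,.012,'tray')
g=cv2.resize(im[150:250,220:480],None,fx=3,fy=3,interpolation=cv2.INTER_CUBIC); cv2.imwrite('pics/crop0.png',g)
E
python3 m.py
```

```text
table z -0.0014261469966442286
warmer ((563.569091796875, -214.3577423095703), (169.9578094482422, 258.8300476074219), 8.462150573730469)
wellfloor ((559.5361938476562, -173.03662109375), (141.99972534179688, 139.70736694335938), 8.100528717041016)
tan [267.46534653 203.58415842] [262 198  12  12 101] [0.5582059  0.14622686 0.014     ]
tan [286.6122449 204.       ] [281 199  12  11  98] [0.55842222 0.09433501 0.014     ]
tan [270.5        219.54347826] [265 215  12  10  92] [0.51526714 0.13622479 0.014     ]
tan [284.19148936 220.04255319] [279 215  11  11  94] [0.51491667 0.09925674 0.014     ]
handle 200 231 253 209 218 z 0.024934565675230225 1.1140167815192583
[0.5243 0.209  0.0677]
tray ((536.3211669921875, 118.47052001953125), (102.33252716064453, 133.74974060058594), 4.729493141174316)
```

View pics/crop0.png

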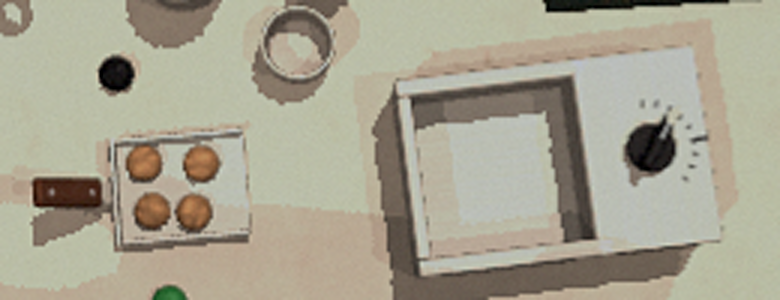

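The crop shows the wooden handle at (67,192), the open-fronted tray with four tan biscuits, the dial at (650,147) with its pointer up-right at (668,115), and the long mark at (700,139). The choice is confirmed. Next is a wrist view from above the tray, plus an IK check on all waypoints.

```bash
cat >> h.py <<'E'
def trayT(x,y,z,yaw,tilt=0):  # tray frame; yaw=0 -> tray x along world -y; tilt = front down
    M=np.eye(4); M[:3,:3]=(R.from_euler('z',yaw-np.pi/2)*R.from_euler('y',tilt)).as_matrix(); M[:3,3]=[x,y,z]; return M
s50,c50=np.sin(np.radians(50)),np.cos(np.radians(50))
GZ=np.array([c50,0,-s50])
def toolpose(M,flip=1,back=0.,off=0.):  # TCP = grip point + 19mm along fingers; back = retreat; off along handle
    yt=flip*np.array([s50,0,c50]); xt=np.cross(yt,GZ)
    p=np.array([-.0999,0,.0555])+GZ*(.019-back+off)
    return M[:3,:3]@p+M[:3,3], R.from_matrix(M[:3,:3]@np.c_[xt,yt,GZ]).as_rotvec()
def lipT(p,yaw,tilt):  # tray pose with lip at p
    M=trayT(0,0,0,yaw,tilt); M[:3,3]=np.array(p)-M[:3,:3]@np.array([.06,0,.004]); return M
def down(a):  # tool down, tool x at world angle a
    return (R.from_euler('z',a)*R.from_euler('x',np.pi)).as_rotvec()
E
python3 - <<'E'
from h import *
for f in (1,-1):
    for nm,M in [('grasp',trayT(.536,.122,0,.08)),('lift',trayT(.536,.122,.12,.08))]+[(t,lipT([.565,-.13,.09],.147,np.radians(t))) for t in (0,30,60,70)]:
        p,o=toolpose(M,f); q=inverse_kinematics(p,o); print(f,nm,np.round(p,3),None if q is None else np.round(q,2))
for a in np.arange(-3,3.2,.75):
    q=inverse_kinematics([.575,-.29,.085],down(a)); print('dial',round(a,2),None if q is None else np.round(q,2))
c=cams.capture('wrist'); print(c['T_tool_cam'],c['intrinsics'][0])
E
```

```text
1 grasp [0.529 0.209 0.041] [ 0.66  0.53  1.81 -0.59  1.29  2.46]
1 lift [0.529 0.209 0.161] [ 0.66  0.38  1.76 -0.57  1.45  2.35]
1 0 [0.543 0.016 0.127] [ 0.38  0.25  2.01 -0.74  1.19  2.2 ]
1 30 [ 0.549 -0.022  0.196] [ 0.02  0.05  1.94 -0.19  1.14  1.53]
1 60 [ 0.559 -0.089  0.236] [-0.38  0.16  1.77  0.3   1.4   0.96]
1 70 [ 0.563 -0.114  0.241] [-0.49  0.25  1.7   0.42  1.52  0.85]
-1 grasp [0.529 0.209 0.041] [ 0.66  0.53  1.81 -0.59  1.29 -0.68]
-1 lift [0.529 0.209 0.161] [ 0.66  0.38  1.76 -0.57  1.45 -0.79]
-1 0 [0.543 0.016 0.127] [ 0.38  0.25  2.01 -0.74  1.19 -0.94]
-1 30 [ 0.549 -0.022  0.196] [ 0.02  0.05  1.94 -0.19  1.14 -1.62]
-1 60 [ 0.559 -0.089  0.236] [-0.38  0.16  1.77  0.3   1.4  -2.18]
-1 70 [ 0.563 -0.114  0.241] [-0.49  0.25  1.7   0.42  1.52 -2.3 ]
dial -3.0 [-0.51  0.34  1.81 -0.    0.99 -2.22]
dial -2.25 None
dial -1.5 None
dial -0.75 [-0.51  0.34  1.81 -0.    0.99  1.82]
dial 0.0 [-0.51  0.34  1.81 -0.    0.99  1.07]
dial 0.75 [-0.51  0.34  1.81 -0.    0.99  0.32]
dial 1.5 [-0.51  0.34  1.81  0.    0.99 -0.43]
dial 2.25 [-0.51  0.34  1.81  0.    0.99 -1.18]
dial 3.0 [-0.51  0.34  1.81  0.    0.99 -1.93]
[[ 8.55319199e-04 -9.56521942e-01 -2.91659121e-01  7.45846151e-02]
 [ 9.99999596e-01  7.37875815e-04  5.12668508e-04 -8.79638407e-04]
 [-2.75170466e-04 -2.91659442e-01  9.56522187e-01 -1.45462298e-01]
 [ 0.00000000e+00  0.00000000e+00  0.00000000e+00  1.00000000e+00]] [312.05655546   0.         323.64223069]
```

Run:
```python
from h import *
manip.move_pose([.49,.15,.25],down(np.pi))
c=cam('wrist'); cv2.imwrite('pics/w0.png',c['image']); np.savez('w0.npz',P=cloud(c),**{k:np.array(c[k]) for k in('image','intrinsics','k1','T')})
print(manip.state()['clock'],manip.state()['tool_pos'])
```

```text
2.4333 [0.48997844 0.150713   0.25001667]
```

View pics/w0.png

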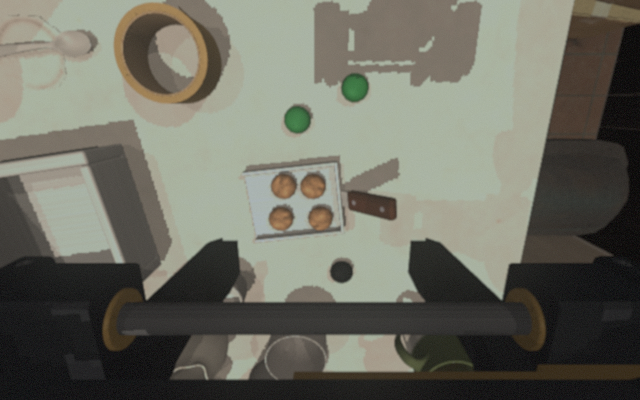

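The wrist view shows the tray with its open edge at (245,172)-(257,240), its rear rim near x≈342, and the handle at (372,205). The biscuits are clear of the handle. Next I'll fit the tray pose from depth, with colour for the open edge and handle.

Run:
```python
from h import *
d=np.load('w0.npz'); c={k:d[k] for k in('intrinsics','k1','T')}; P=d['P']; im=d['image']; hsv=cv2.cvtColor(im,cv2.COLOR_BGR2HSV)
H=P[...,2]; v,u=np.mgrid[:400,:640]; win=(u>235)&(u<400)&(v>150)&(v<250)
print('table',np.median(H[100:140,220:270]))
h=win&(hsv[...,1]>90)&(hsv[...,2]<120)&(u>335)&(hsv[...,0]<20)
ys,xs=np.nonzero(h); r=cv2.minAreaRect(np.c_[xs,ys].astype(np.float32)); bx=cv2.boxPoints(r); print('handle px',bx.round(1).tolist())
for x0 in range(348,398,6):
    m=h&(u>=x0)&(u<x0+6); p=P[m]
    if len(p)>5: print(x0,len(p),np.round(np.median(p,0),4), 'v',np.nonzero(m)[0].min(),np.nonzero(m)[0].max())
# tray colour: compare Lab to table
lab=cv2.cvtColor(im,cv2.COLOR_BGR2LAB).astype(int)
print('tray lab',lab[203,300],lab[228,300],lab[205,262],'table',lab[190,225],lab[145,300],lab[250,300])
t=win&(u<346)&(H>.007)&(H<.03)
for nm,mm in [('tray>7mm',t),('blue-ish',win&(u<346)&(lab[...,2]<lab[145,300,2]-6))]:
    k=max(cv2.findContours(mm.astype(np.uint8),cv2.RETR_EXTERNAL,cv2.CHAIN_APPROX_NONE)[0],key=cv2.contourArea)[:,0]
    rr=cv2.minAreaRect(k.astype(np.float32)); b=cv2.boxPoints(rr)
    ap=cv2.approxPolyDP(k.reshape(-1,1,2),5,True)[:,0]
    print(nm,b.round(1).tolist(),ap.tolist()); print(onplane(c,ap,.004).round(4)[:,:2].tolist()); print(onplane(c,ap,.014).round(4)[:,:2].tolist())
cv2.imwrite('pics/w0c.png',cv2.resize(im[145:255,225:410],None,fx=4,fy=4,interpolation=cv2.INTER_CUBIC))
```

```text
table -0.001855438912544749
handle px [[346.29998779296875, 210.5], [349.3999938964844, 192.89999389648438], [396.6000061035156, 201.1999969482422], [393.5, 218.8000030517578]]
348 29 [0.5289 0.1824 0.031 ] v 193 208
354 47 [0.5299 0.1907 0.0402] v 196 210
360 66 [0.5286 0.1954 0.046 ] v 195 211
366 35 [0.5278 0.2011 0.0531] v 200 212
372 30 [0.5283 0.2076 0.0607] v 200 214
378 12 [0.5303 0.2117 0.0656] v 204 215
384 35 [0.5255 0.2194 0.0747] v 202 218
390 73 [0.5249 0.2233 0.0758] v 200 218
tray lab [184 123 133] [181 123 130] [185 124 129] table [182 122 134] [184 121 137] [180 122 136]
tray>7mm [[241.60000610351562, 171.10000610351562], [341.79998779296875, 160.5], [349.3999938964844, 232.5], [249.1999969482422, 243.0]] [[336, 162], [243, 172], [335, 169], [340, 230], [322, 230], [332, 216], [318, 206], [308, 221], [322, 232], [255, 242], [343, 233], [345, 191], [339, 190]]
[[0.4853, 0.1655], [0.4983, 0.0469], [0.4943, 0.1643], [0.578, 0.1721], [0.5781, 0.1478], [0.5579, 0.1611], [0.5439, 0.1425], [0.5651, 0.129], [0.581, 0.1478], [0.5959, 0.0561], [0.5824, 0.1763], [0.5233, 0.1777], [0.522, 0.1699]]
[[0.4835, 0.1651], [0.4962, 0.0495], [0.4922, 0.164], [0.5739, 0.1716], [0.5739, 0.1478], [0.5543, 0.1608], [0.5406, 0.1427], [0.5613, 0.1296], [0.5767, 0.1478], [0.5913, 0.0585], [0.5781, 0.1756], [0.5206, 0.177], [0.5193, 0.1694]]
blue-ish [[244.6999969482422, 177.1999969482422], [292.70001220703125, 168.10000610351562], [304.0, 227.3000030517578], [255.89999389648438, 236.39999389648438]] [[276, 174], [245, 178], [256, 235], [276, 232], [265, 225], [273, 205], [299, 201], [269, 196], [267, 185]]
[[0.5009, 0.0889], [0.5062, 0.0489], [0.5855, 0.0581], [0.5811, 0.0855], [0.5709, 0.0711], [0.5426, 0.0832], [0.537, 0.1176], [0.5302, 0.0785], [0.5154, 0.0766]]
[[0.4987, 0.0905], [0.5039, 0.0514], [0.5812, 0.0604], [0.5768, 0.0871], [0.5669, 0.0731], [0.5394, 0.0849], [0.5339, 0.1184], [0.5273, 0.0803], [0.5129, 0.0785]]
```

View pics/w0c.png

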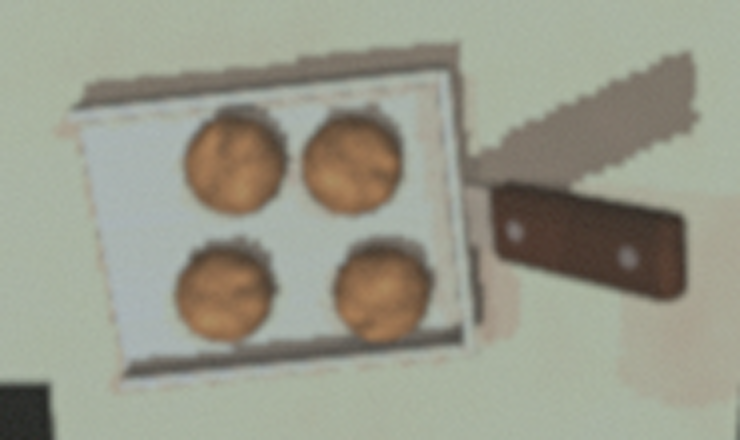

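```bash
cat >> h.py <<'E'
TP=(.537,.1124,0.,.106)
def st(*a):
    s=manip.state(); print(*a,'t',round(s['clock'],2),'tcp',s['tool_pos'].round(4),'F',s['contact_force'].round(1),'w',round(s['gripper_width'],4),'gf',round(s['grasp_force'],1))
E
python3 - <<'E'
from h import *
M=trayT(*TP)
manip.set_gripper(.05,60)
p,o=toolpose(M,-1,.14); manip.move_pose(p,o); st('pre')
p,o=toolpose(M,-1,0); manip.move_linear(p,.12); st('at')
manip.set_gripper(0.0,60); st('grip')
q=p+[0,0,.02]; manip.move_linear(q,.05); manip.dwell(.2); st('lift2')
cv2.imwrite('pics/s1.png',cv2.resize(cam('scene')['image'][160:320,200:440],None,fx=3,fy=3))
E
```

```text
pre t 3.92 tcp [0.518  0.2892 0.1479] F [-0.3  0.6 -0.1] w 0.0504 gf 0.0
at t 5.23 tcp [0.5283 0.2004 0.0416] F [ 0.2 -0.7 -0.5] w 0.0499 gf 0.0
grip t 5.9 tcp [0.5278 0.1997 0.0409] F [0.1 0.2 0. ] w 0.0114 gf 60.0
lift2 t 6.65 tcp [0.5275 0.1995 0.0606] F [ 0.2 -0.7 -2. ] w 0.0114 gf 60.0
```

View pics/s1.png

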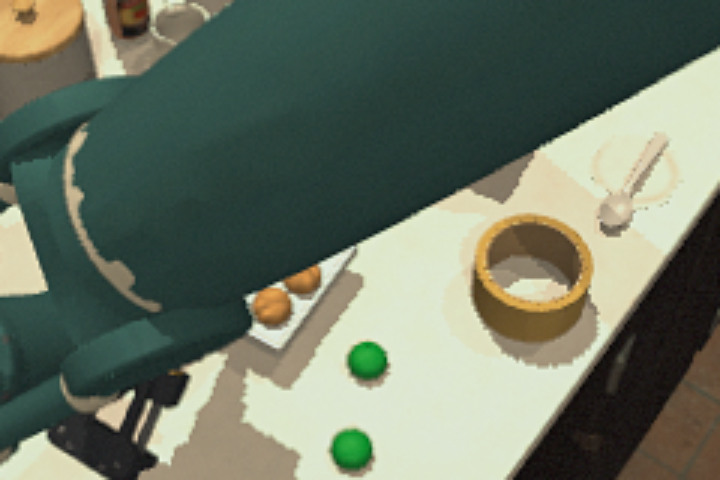

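```bash
cat >> h.py <<'E'
W=np.array([.5585,-.172,0]); WY=.147; wy=np.array([-np.sin(WY),np.cos(WY),0])
def lip(off,z,t): return toolpose(lipT(W+wy*off+[0,0,z],WY,np.radians(t)),-1)
def go(po,rate=.15): manip.move_linear(po[0],rate,rot=po[1])
E
python3 - <<'E'
from h import *
go(toolpose(trayT(.537,.1124,.13,.106),-1),.15); st('up')
go(lip(.06,.13,0),.15); st('over')
go(lip(.04,.10,6),.1)
go(lip(.04,.08,20),.06); st('20')
for t in range(24,61,4): go(lip(.04,.075 if t<30 else .07,t),.05)
manip.dwell(.4); st('60')
for n in('scene','top'): cv2.imwrite(f'pics/{n}2.png',cam(n)['image'])
a=cv2.imread('pics/scene2.png')[110:230,270:430]; b=cv2.imread('pics/top2.png')[140:260,320:480]
cv2.imwrite('pics/p2.png',np.hstack([cv2.resize(a,None,fx=2.5,fy=2.5),cv2.resize(b,None,fx=2.5,fy=2.5)]))
E
```

```text
up t 7.58 tcp [0.5271 0.1993 0.17  ] F [ 0.1  0.1 -2.6] w 0.0115 gf 60.0
over t 8.84 tcp [0.5284 0.0341 0.167 ] F [-0.6  0.1 -2.2] w 0.0116 gf 60.0
20 t 9.79 tcp [ 0.5341 -0.0076  0.1653] F [-0.6  0.2 -3. ] w 0.0115 gf 60.0
60 t 13.72 tcp [ 0.5465 -0.0907  0.2165] F [-0.   0.4 -2.6] w 0.0115 gf 60.0
```

View pics/p2.png

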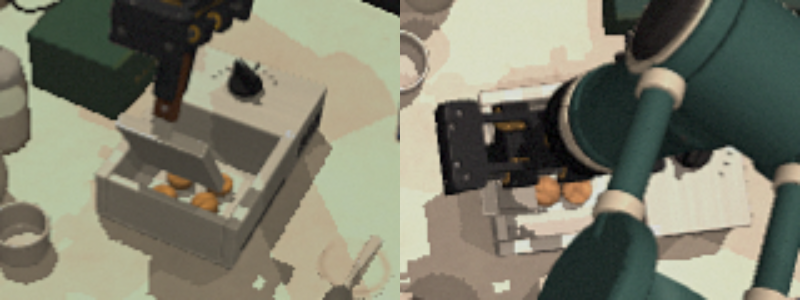

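Four biscuits appear in the well in the scene crop, at (180,180), (165,192), (220,183) and (205,202). The top half of the picture is mostly blocked by the arm, with two biscuits visible. I'll lift out, go back and set the tray down.

Run:
```python
from h import *
go(lip(.04,.13,60),.1)
go(lip(.10,.14,0),.15); st('level')
pl=lambda z:toolpose(trayT(TP[0],TP[1],z,TP[3]),-1)
go(pl(.13),.2); go(pl(.012),.12); manip.dwell(.2); st('low')
f0=manip.state()['contact_force'][2]
for z in np.arange(.008,-.0061,-.001):
    go(pl(z),.03); manip.dwell(.08); f=manip.state()['contact_force'][2]
    if f-f0>4: break
print('z',z,f-f0); st('down')
P=cloud(cam('top')); print('handle/tray z',np.nanmedian(P[205:222,262:298,2]))
manip.set_gripper(.05); manip.dwell(.2); st('open')
g=toolpose(trayT(TP[0],TP[1],z,TP[3]),-1,.13); manip.move_linear(g[0],.12)
manip.move_pose([.49,.25,.25],down(np.pi)); st('away')
c=cam('top'); cv2.imwrite('pics/t3.png',c['image'])
cv2.imwrite('pics/p3.png',cv2.resize(c['image'][150:270,220:480],None,fx=3,fy=3,interpolation=cv2.INTER_CUBIC))
H=cloud(c)[...,2]; print('tray floor z grid',[round(float(np.median(H[v-2:v+3,u-2:u+3])),4) for v,u in((203,268),(203,292),(222,268),(222,292))],'table',round(float(np.median(H[235:245,300:330])),4))
```

```text
level t 16.02 tcp [0.5225 0.0728 0.1774] F [ 0.5  0.4 -1.4] w 0.0116 gf 60.0
low t 18.13 tcp [0.5283 0.2    0.0538] F [-0.1  0.7 -2.5] w 0.0115 gf 60.0
z -0.0010000000000000009 7.0499853923293525
down t 21.5 tcp [0.5279 0.1997 0.0408] F [-1.   2.7  4.6] w 0.0118 gf 60.0
handle/tray z 0.004146203607199639
open t 22.46 tcp [0.5278 0.1996 0.04  ] F [0.4 0.3 0.2] w 0.0501 gf 0.0
away t 24.27 tcp [0.4902 0.2483 0.2511] F [-0.9 -0.4 -1.1] w 0.0499 gf 0.0
tray floor z grid [0.0043, 0.0044, 0.0035, 0.0037] table -0.0014
```

View pics/p3.png

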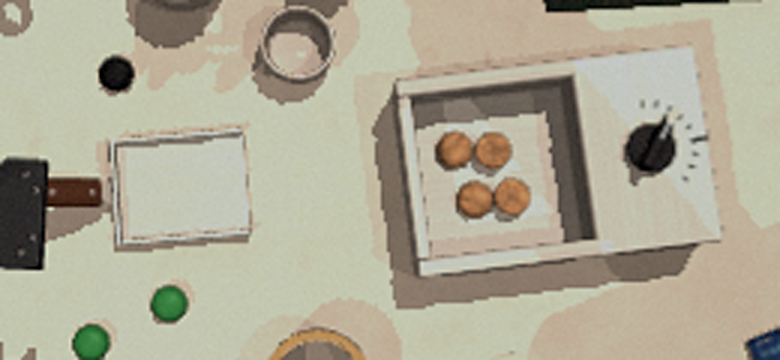

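All four biscuits are in the well, around (485,175) in the crop, and the tray is flat and empty. Next is the dial, with a close wrist view.

Run:
```python
from h import *
D=np.array([.575,-.2915])
manip.move_pose([D[0]+.0,D[1]+.01,.22],down(1.9))
c=cam('wrist'); np.savez('w1.npz',P=cloud(c),**{k:np.array(c[k]) for k in('image','intrinsics','k1','T')})
p=proj(c,[[*D,.101]])[0]; print(p); st('')
x,y=p.round().astype(int); y0,x0=max(y-75,0),max(x-90,0); print('origin',x0,y0)
cv2.imwrite('pics/d.png',cv2.resize(c['image'][y0:y0+150,x0:x0+180],None,fx=4,fy=4,interpolation=cv2.INTER_CUBIC))
```

```text
[318.69562687 203.59600863]
 t 26.32 tcp [ 0.5754 -0.2803  0.2201] F [-0.7  0.2  0.2] w 0.05 gf 0.0
origin 229 129
```

View pics/d.png

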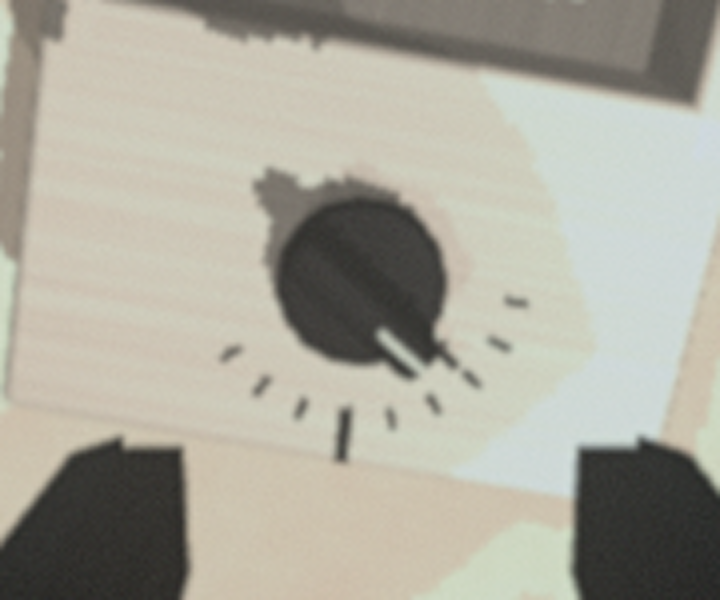

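The crop shows the disc at (362,281), the white pointer line from (380,332) to (424,373), the long mark from (348,408) to (341,460), and the first mark at (516,301). I'll convert these to angles.

Run:
```python
from h import *
d=np.load('w1.npz'); c={k:d[k] for k in('intrinsics','k1','T')}
f=lambda x,y,z: onplane(c,[[x/4+229,y/4+129]],z)[0,:2]
ctr=f(362,281,.081); print('disc',ctr)
a=f(380,332,.101); b=f(424,373,.101); ang=lambda v:np.arctan2(v[1],v[0])
print('white',a,b,'dir',ang(b-a),'from disc',ang((a+b)/2-ctr))
l=f(348,408,.07); m=f(341,460,.07); print('long dir',ang(m-l),'from disc',ang((l+m)/2-ctr))
marks=np.array([f(*p,.07) for p in((516,301),(499,344),(470,377),(433,404),(391,419),(345,408),(301,408),(261,386),(231,353))])
use=np.delete(marks,5,0); A=np.c_[2*use,np.ones(len(use))]; s=np.linalg.lstsq(A,(use**2).sum(1),rcond=None)[0]; print('circle ctr',s[:2],'angles',[round(WY-ang(p-s[:2]),3) for p in marks])
```

```text
disc [ 0.57610389 -0.29328184]
white [ 0.58204259 -0.29744638] [ 0.59467473 -0.30349746] dir -0.446724699524033 from disc -0.5305949747755057
long dir -1.370285881118159 from disc -1.3467971298476
circle ctr [ 0.57641411 -0.29505427] angles [np.float64(-0.01), np.float64(0.299), np.float64(0.593), np.float64(0.901), np.float64(1.196), np.float64(1.508), np.float64(1.8), np.float64(2.102), np.float64(2.4)]
```

Run:
```python
from h import *
C=[.5762,-.2935]; a0=-.47+np.pi; a1=WY-1.5+np.pi
manip.set_gripper(.04,15)
manip.move_pose([*C,.15],down(a0)); manip.move_linear([*C,.087],.1); st('at')
manip.set_gripper(0,15); st('grip')
for a in np.linspace(a0,a1,7)[1:]: manip.move_pose([*C,.087],down(a))
manip.dwell(.2); st('turned'); print(manip.state()['moment'])
manip.set_gripper(.04); manip.move_linear([*C,.17],.12)
manip.move_pose([C[0],C[1]+.01,.22],down(1.9)); manip.dwell(.2)
c=cam('wrist'); np.savez('w2.npz',P=cloud(c),**{k:np.array(c[k]) for k in('image','intrinsics','k1','T')})
cv2.imwrite('pics/d2.png',cv2.resize(c['image'][129:279,229:409],None,fx=4,fy=4,interpolation=cv2.INTER_CUBIC)); st('')
```

```text
at t 28.24 tcp [ 0.5766 -0.2937  0.0873] F [ 0.4  0.4 -1. ] w 0.0398 gf 0.0
grip t 28.78 tcp [ 0.5762 -0.2941  0.0875] F [-2.3 -2.3  1.9] w 0.0111 gf 15.0
turned t 30.58 tcp [ 0.5756 -0.2945  0.0876] F [-5.2 -4.4  3.7] w 0.0109 gf 15.0
[-0.79175902  0.81554105 -0.04438202]
 t 32.59 tcp [ 0.5752 -0.2831  0.2178] F [-1.1 -0.3 -0.3] w 0.0397 gf 0.0
```

View pics/d2.png

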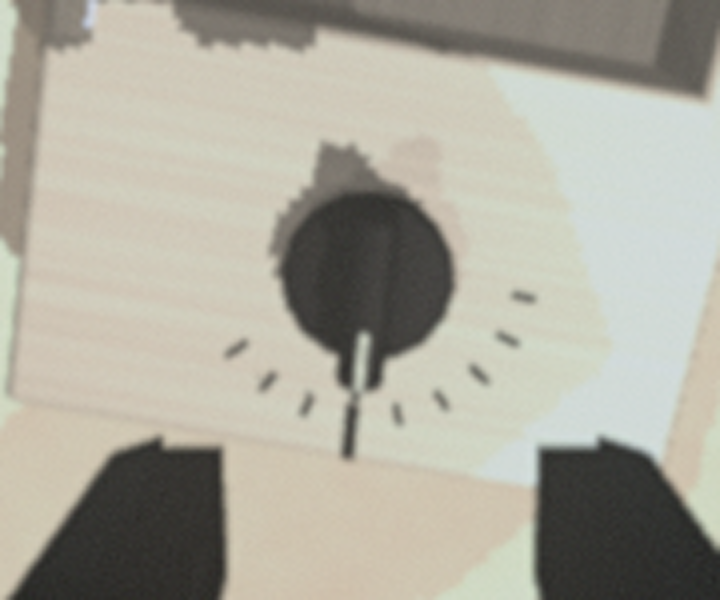

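The pointer's white line, (363,335) to (357,390), runs straight into the long mark, (352,405) to (348,455). I'm handing the job in.

```bash
python3 -c "
from h import *
print(order.close_job())"
```

```text
the job is handed in; nothing more can be done
None
```

The job is handed in at about 33 s of the 59 s allowed: the last pictures show all four biscuits in the well, the empty tray flat and released on the worktop, and the dial's pointer on the long mark; no verdict came back.

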